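# Cap the pump outlet: press the dust plug home and lock both cam arms

### The arm

A 6-joint arm with a two-finger parallel gripper is mounted at the origin on a cart in front of the work surface, level with it; the furniture and walls round the work are solid. World frame = base frame: x ahead of the robot, y to its left, z up, the work surface at z = 0. Lengths are in mm, angles in rad, forces in N, time in s.
With the tool pointing down it reaches from about 350 to 975 mm from the base axis. Payload 7.1 kg.
Tool frame: the origin (TCP) lies on the front face of the gripper's body, between the roots of the fingers; the fingertips stand 80 mm ahead of it and the grasp point (between the pads) lies 61 mm ahead of it (env.tips_ahead is the distance from the TCP to the fingertips, in mm); z points along the fingers, y is the line along which they close (so a half turn about z gives the same grasp; the last joint's range is limited). The gripper opens to 88 mm and grips with 3 to 60 N. Pads are 20 mm wide; open, the fingers measure 115 mm over their backs; the gripper's body (75 mm by 178 mm) begins 61 mm behind the grasp point.
Start: joints at [1.27, 0.423, 1.63, -0, 1.089, -0.019], TCP at [173.772, 600.341, 302.675] pointing down, gripper open.
Joint ranges: [-3, 3], [-0.9, 2.11], [0.09, 2.58], [-1.31, 4.45], [0.11, 2.69], [-2.54, 2.54]. Speed limits (rad/s): [2.39, 2.39, 3.01, 3.14, 3.14, 3.14].

### API

Orientations are given as a unit quaternion [x, y, z, w].
In Python, from station import env, set_gripper, viewer, workorder gives the robot as it stands. Calls block until the motion is done:
- env.reach(position, orientation): joint-space move of the TCP to a pose.
- env.move_l(position, rot=None, rate=150, f_stop=None): straight line of the TCP; rot=None keeps the orientation; rate is the mean speed in mm/s. With f_stop (N) it stops when the force on the tool has changed by that much, and returns True; else False.
- env.move_joints(angles): joint-space move.
- set_gripper(opening): finger opening in mm; the grip force is fixed at half the most; returns when the fingers have stopped.
- env.hold(seconds).
- env.ik(position, orientation): joint angles nearest the present ones, or None.
- env.read_state(): the state.
- viewer.camera(name): name is "scene" or "top" or "wrist"; returns the picture (480x640x3 uint8, blue, green, red); there is no depth.
- viewer.camera_params(name): a dict with "fx", "fy", "cx", "cy" (pixels), "pose" (4x4, takes a point from camera to world coordinates); the wrist camera has in their place "tool_from_camera" (4x4, takes a point from camera to tool coordinates, whose origin is the TCP and whose axes are the flange's). Camera axes: x right, y up, looking along -z (the intrinsics and any distortion apply to the point x, -y, -z); pixel columns grow to the right and rows downward; lengths in mm; the calibration is good to about 2 mm. A picture is of the moment at which its call begins: read the wrist's pose just before it. camera_params takes no time and is no camera call.
A pose or a line that the arm cannot do raises env.IKError and nothing moves.
- workorder.sign_off(): hands the job in; it is judged then, once.
The state is a dict: "time_s": time; "qpos": joint angles; "dq": joint speeds; "tau": joint torques, N m; "tool_pos": TCP position; "orientation": TCP orientation; "force": force on the tool from outside, world axes, zero at the start; "wrist_torque": the same for the moment, N m; "width": finger opening in mm; "grip_force": force on a finger pad.
Only numpy, scipy, OpenCV 4.12 (cv2) and the standard library are available. Lean on these libraries where they do the work, as an engineer would, in place of code of your own. Each camera call takes 0.05 s, during which the arm holds its last target. There are 200 camera calls.

### The job

The small transfer pump is going back into storage. Press the orange dust plug straight down into the quick coupler on top of the pump: a lip seal drags on it first, then it must bottom on the gasket below, which may be thin or thick, so find it by feel, stopping when the push has risen some 6 N above the drag of the seal and never bearing on the gasket itself with more than about 10 N. Then swing both cam arms down together, neither running well ahead of the other, until they lie fully home against the sides of the coupler and clamp the plug; do not force them, no more than about 25 N on either arm. Leave the tape roll, the oil can and the red bit case where they stand.

Things in the scene. Friction and masses are not known exactly. Their poses are not given: they have to be found in the camera images.
- pump: Small fixed transfer pump: blue casting, grey motor, aluminium quick coupler on top, mouth up. It never moves when pushed. Origin on the bench straight below the coupler's axis; z up; x runs from the coupler back along the motor (110 mm high, 48 to 173 mm behind the coupler's axis); y is the line along which the two cam arms stand out.
- coupler_mouth (a point): Centre of the coupler's mouth, 169 mm above the bench. Bore 33 mm across with a 3 mm chamfer, body 41 to 45 mm across. The gasket's face lies 27.3 to 30.4 mm below the mouth (hidden, varies) and gives 1 mm for 17 N. A lip seal above it starts to drag when the plug's foot is 22 mm below the mouth; the drag is steady, 2 to 8 N, from 25.5 mm down, so a plug just let go stays too high.
- gasket_seat: The recess in the bottom of the coupler bore that holds the black rubber gasket ring. Origin on the axis at the recess floor, 36.5 mm below the mouth; the gasket on it is 6 to 9 mm thick.
- cam_arm_l_hinge (a point): Pin of the left cam arm (at +y of the pump): 9 mm below the mouth, 21 mm from the coupler's axis. As the arm swings down, from about 0.6 rad its cam enters the plug's groove and draws the plug onto the gasket: turning it then takes up to about 0.3 N m. If the plug stands too high, the cam strikes its side and the arm stops at about 0.6.
- cam_arm_r_hinge (a point): Pin of the right cam arm (at -y of the pump): 9 mm below the mouth, 21 mm from the coupler's axis.
- cam_arm_l (a joint): Left brass cam arm (toward +y of the pump), rad: 0 = level, straight out; 1.5 = swung down, home. Starts between 0 and 0.45 and stays where left (stiff pin, 0.07 N m). Bar 10 mm wide, ending 63 mm from the pin (a thin ring 17 mm across beyond it); its upper, outer face lies 6 mm off the line through the pin. Both home, their outer faces are about 55 mm apart.
- cam_arm_r (a joint): Right brass cam arm (toward -y of the pump), the mirror image of the left one: 0 = straight out, 1.5 = home.
- plug_centre (a point): Centre of the loose orange dust plug, half-way up (22.5 mm above its foot). It stands upright on the bench: 45 mm tall, body 32 mm across with a groove round the middle, ribbed round grip of 25 mm diameter on top, 33 to 45 mm above the foot; 0.14 to 0.25 kg. Bottomed on the gasket, its centre is 5 to 8 mm below the mouth and the whole grip stands clear above it.
- plug: The same orange dust plug; origin at the centre of its foot, z along its axis.
- tape_roll: Bystander: roll of black tape lying flat, 76 mm across, 19 mm high; origin under its centre.
- oil_can: Bystander: green oil can with a brass spout, 76 mm across, 156 mm high; origin under its centre.
- bit_case: Bystander: shut red case for drill bits, 64 by 115 mm, 35 mm high; origin under its centre.

How it is judged:
By the outcome, as a careful person would: the job done as asked, in the order asked, and still so for the second after the job is handed in, with the robot touching nothing.
It also fails if it takes over 62 s, if anything falls off the work surface, if the arm or the gripper's body presses on something with over 40 N, if the wrist force passes 120 N, or if a joint passes its speed limit or range.

## Working session

There is one attempt and no reset: what is moved stays moved. The work goes in short steps, each a Python script; the robot and the scene stay as the last script left them, time stands still between calls to the robot, and variables do not carry over. Pictures are saved under pics/ and viewed, at most 10 in all, crops included, and the job is handed in when it is done.

```bash
ls; mkdir -p pics; python3 - <<'E'
from station import env,set_gripper,viewer
import cv2,numpy as np
np.set_printoptions(precision=4,suppress=True)
for n in("scene","top"):
    cv2.imwrite(f"pics/{n}0.png",viewer.camera(n)); p=viewer.camera_params(n); print(n,p)
print(viewer.camera_params("wrist")); print(env.read_state())
E
```

```text
pics
scene {'fx': 580.4251051312353, 'fy': 580.4251051312353, 'cx': 326.6266960931346, 'cy': 251.34089201891084, 'pose': array([[   0.6732,    0.4331,   -0.5993, -380.7031],
       [  -0.7394,    0.3954,   -0.5449, -838.0825],
       [   0.0009,    0.81  ,    0.5865,  971.6923],
       [   0.    ,    0.    ,    0.    ,    1.    ]])}
top {'fx': 576.4534264185255, 'fy': 576.4534264185255, 'cx': 325.2188886006454, 'cy': 234.94424181808512, 'pose': array([[  -0.4779,    0.8545,   -0.2035,  212.0549],
       [  -0.8784,   -0.4663,    0.1051,   97.6086],
       [  -0.0051,    0.229 ,    0.9734, 1571.7603],
       [   0.    ,    0.    ,    0.    ,    1.    ]])}
{'fx': 423.37732396771474, 'fy': 423.37732396771474, 'cx': 309.72916657009455, 'cy': 244.12148247410585, 'tool_from_camera': array([[ -0.0006,   0.9662,   0.2579,  70.5754],
       [  1.    ,   0.0005,   0.0006,   0.6469],
       [  0.0004,   0.2579,  -0.9662, -82.0991],
       [  0.    ,   0.    ,   0.    ,   1.    ]])}
{'time_s': 0.1, 'qpos': array([ 1.27  ,  0.4237,  1.6306, -0.    ,  1.0886, -0.019 ]), 'dq': array([-0.0001, -0.0025, -0.0007, -0.0001, -0.0006,  0.0012]), 'tau': array([  0.0005, -54.5609, -27.4326,   0.0645,   0.0187,   0.    ]), 'tool_pos': array([173.6611, 599.9832, 301.9922]), 'orientation': array([ 0.1404,  0.9901, -0.0007, -0.0001]), 'force': array([-0.2554, -0.2421,  0.1755]), 'wrist_torque': array([ 0.0065, -0.0396,  0.0049]), 'grip_force': 0.0, 'width': 87.89202367211195}
```

View pics/scene0.png

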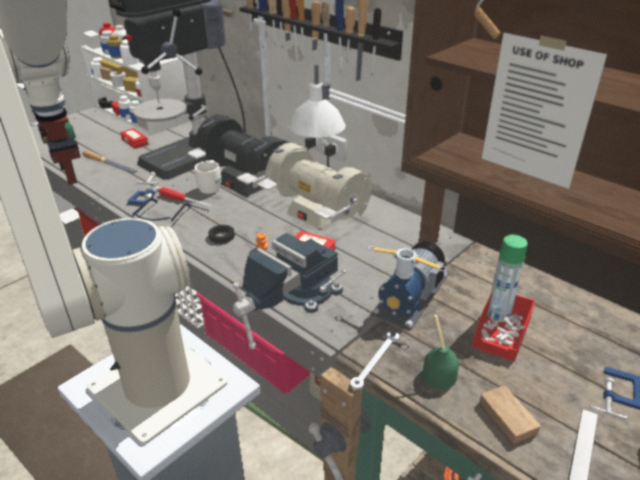

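View pics/top0.png

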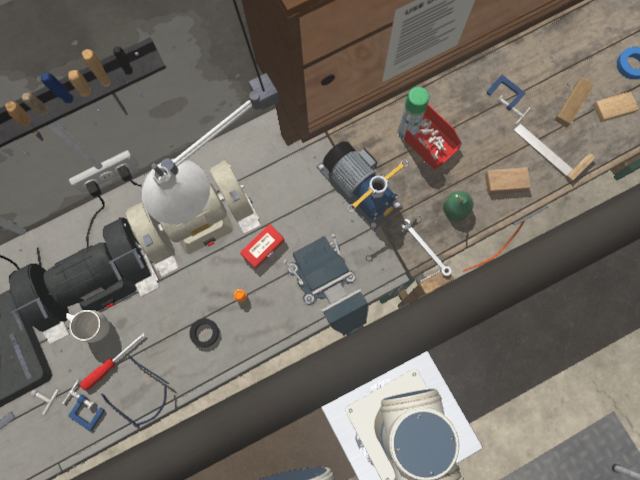

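The scene view shows the plug at (262,240), coupler mouth at (405,255). The top view shows the plug at (240,296), mouth at (378,185), brass arm tips at (405,163) and (353,208), and a vise between plug and pump.

```bash
cat > h.py <<'E'
from station import env,set_gripper,viewer
import cv2,numpy as np
from scipy.spatial.transform import Rotation as R
np.set_printoptions(precision=3,suppress=True)
def campose(n,st=None):
    p=viewer.camera_params(n)
    if n!="wrist": return p,p["pose"]
    T=np.eye(4);T[:3,:3]=R.from_quat(st["orientation"]).as_matrix();T[:3,3]=st["tool_pos"]
    return p,T@p["tool_from_camera"]
def ray(n,uv,st=None):
    p,T=campose(n,st)
    d=np.array([(uv[0]-p["cx"])/p["fx"],-(uv[1]-p["cy"])/p["fy"],-1.])
    return T[:3,3],T[:3,:3]@d
def onz(n,uv,z,st=None):
    o,d=ray(n,uv,st); return o+d*(z-o[2])/d[2]
def tri(a,b):
    (o1,d1),(o2,d2)=a,b
    s=np.linalg.lstsq(np.c_[d1,-d2],o2-o1,rcond=None)[0]
    p,q=o1+d1*s[0],o2+d2*s[1]; return (p+q)/2,np.linalg.norm(p-q)
def blobs(im,lo,hi,amin=15):
    m=cv2.inRange(cv2.cvtColor(im,cv2.COLOR_BGR2HSV),np.array(lo),np.array(hi))
    n,_,s,c=cv2.connectedComponentsWithStats(m)
    return m,[(s[i],c[i]) for i in range(1,n) if s[i][4]>=amin]
def down(yaw): # tool z down, tool y axis along world direction yaw
    y=np.array([np.cos(yaw),np.sin(yaw),0]);z=np.array([0,0,-1.])
    return R.from_matrix(np.c_[np.cross(y,z),y,z]).as_quat()
def snap(name):
    env.hold(0.1); st=env.read_state(); im=viewer.camera("wrist"); cv2.imwrite(f"pics/{name}.png",im); return st,im
E
python3 - <<'E'
from h import *
for n in("scene","top"):
    im=cv2.imread(f"pics/{n}0.png")
    for nm,lo,hi in(("orange",(5,200,150),(14,255,255)),("brass",(15,120,120),(28,255,255))):
        for s,c in blobs(im,lo,hi)[1]: print(n,nm,s,c)
print("plug",onz("top",(240,296),22),onz("scene",(262,240),22),tri(ray("top",(240,296)),ray("scene",(262,240))))
print("mouth",onz("top",(378.5,185),169),onz("scene",(405,255),169),tri(ray("top",(378.5,185)),ray("scene",(405,255))))
a=tri(ray("top",(406,162)),ray("scene",(443,263)));b=tri(ray("top",(352,209)),ray("scene",(371,249)));print(a,b)
E
```

```text
scene brass [109  36  11   7  44] [114.318  39.932]
scene brass [102  60  20   9  58] [110.138  64.034]
scene brass [125  76  11   7  55] [130.473  78.655]
scene brass [375 249  19   4  24] [384.542 250.375]
scene brass [416 259  22   9  37] [426.973 262.784]
scene brass [388 298  11  10  88] [392.784 302.398]
top orange [234 290  11  10  41] [238.317 294.439]
top brass [385 164  19  16  84] [393.905 171.226]
top brass [353 189  20  18  93] [361.849 198.097]
top brass [237 292   7   6  27] [239.37  294.704]
plug [497.544 212.879  22.   ] [505.828 218.403  22.   ] (array([497.675, 211.36 ,  29.055]), np.float64(3.4645185449060225))
mouth [ 555.163 -235.675  169.   ] [ 552.291 -237.485  169.   ] (array([ 555.41 , -235.926,  166.694]), np.float64(0.8219601985370184))
(array([ 573.229, -326.262,  178.759]), np.float64(1.599544861076567)) (array([ 536.448, -148.786,  151.547]), np.float64(1.0862071169270167))
```

```bash
python3 - <<'E'
from h import *
yaw=np.arctan2(177.5,-36.8)
for y in(yaw,yaw-np.pi):
    q=down(y)
    print(y,[env.ik(p,q) for p in([497.6,212,235],[497.6,212,112],[555.4,-235.9,187],[555.4,-235.9,330])])
y=yaw-np.pi
q=min((down(yaw),down(yaw-np.pi)),key=lambda q:abs((env.ik([497.6,212,235],q)if env.ik([497.6,212,235],q) is not None else np.full(6,9))[5]))
env.reach([497.6,212,235],q)
st,im=snap("w1"); print(st["time_s"],st["tool_pos"],q)
m,b=blobs(im,(3,150,90),(18,255,255),60)
for s,c in b: print(s,c,onz("wrist",c,40,st))
E
```

```text
1.7752241195269567 [array([ 0.381,  0.393,  1.866, -0.   ,  0.882, -1.394]), array([ 0.381,  0.596,  1.912, -0.   ,  0.633, -1.394]), array([-0.421,  0.541,  1.75 , -0.   ,  0.85 , -2.197]), array([-0.421,  0.362,  1.655, -0.   ,  1.124, -2.197])]
-1.3663685340628364 [array([ 0.381,  0.393,  1.866, -0.   ,  0.882,  1.747]), array([ 0.381,  0.596,  1.912, -0.   ,  0.633,  1.747]), array([-0.421,  0.541,  1.75 , -0.   ,  0.85 ,  0.945]), array([-0.421,  0.362,  1.655, -0.   ,  1.124,  0.945])]
2.05 [497.451 212.771 235.121] [-0.102  0.995  0.     0.   ]
[ 287  208   46   52 1724] [310.024 232.749] [493.21  212.683  40.   ]
```

View pics/w1.png

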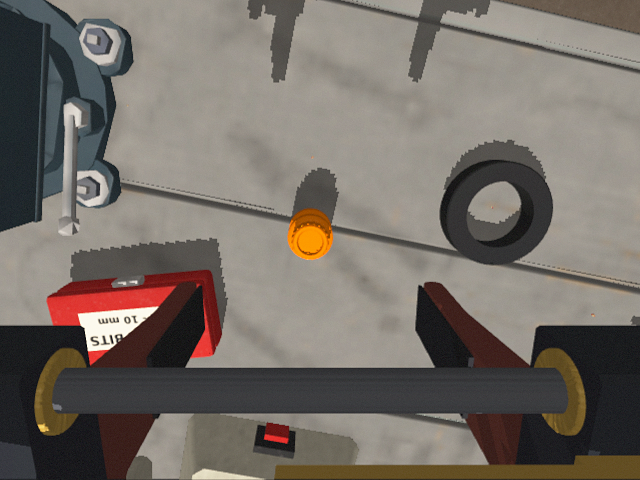

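The wrist view shows the plug upright at (311,240), well clear of the tape (495,210) and the bit case's right edge (220,300). I'll half-close the gripper and grasp by the grip.

```bash
python3 - <<'E'
from h import *
st=env.read_state(); q=down(1.7752241195269567-0)
q=st["orientation"]
# pose at the time of picture equals present pose
P=onz("wrist",(311,240.5),45,st); print(P, onz("wrist",(311,231.5),33,st))
set_gripper(50)
env.move_l([P[0],P[1],140],rate=150)
env.move_l([P[0],P[1],115],rate=60,f_stop=6)
s=env.read_state(); print(s["tool_pos"],s["force"])
set_gripper(10); s=env.read_state(); print(s["width"],s["grip_force"],s["force"],s["tool_pos"])
env.move_l([P[0],P[1],330],rate=200)
s=env.read_state(); print(s["force"],s["width"],s["time_s"])
# view pump with mouth at tool x=+85
X=R.from_quat(s["orientation"]).as_matrix()[:,0]
t=np.array([555.2,-235.8,345])-85*X
env.reach([*t[:2],345],s["orientation"])
st,im=snap("w2"); print(st["tool_pos"],st["orientation"],st["time_s"],st["force"])
np.save("w2.npy",np.r_[st["tool_pos"],st["orientation"]])
m,b=blobs(im,(15,100,90),(30,255,255),60)
for s,c in b: print(s,c,onz("wrist",c,155,st))
E
```

```text
[497.097 214.071  45.   ] [493.848 213.424  33.   ]
[496.94  214.02  114.651] [-0.926 -0.075  0.433]
24.090758383485262 29.96138960123062 [-0.08  -0.45   1.005] [497.241 214.086 115.182]
[-0.621  0.886 -2.292] 24.335686277768264 5.9583
[ 638.609 -217.177  345.086] [-0.103  0.995 -0.    -0.001] 7.725 [-0.529 -0.044 -1.312]
[288  36  38  12 386] [306.635  41.751] [ 519.751 -243.279  155.   ]
[ 165  100  104   22 1889] [215.262 110.166] [ 568.973 -290.407  155.   ]
[ 344  101   99   20 1735] [393.757 110.346] [ 546.717 -183.093  155.   ]
[ 275  253   67   94 4536] [309.371 300.6  ] [ 679.916 -208.282  155.   ]
[228 349  19  86 892] [234.901 391.734] [ 761.192 -247.119  155.   ]
[374 348  18  87 875] [384.391 391.581] [ 738.666 -139.9    155.   ]
[  66  456  493   23 8294] [339.258 469.454] [ 812.431 -157.054  155.   ]
```

View pics/w2.png

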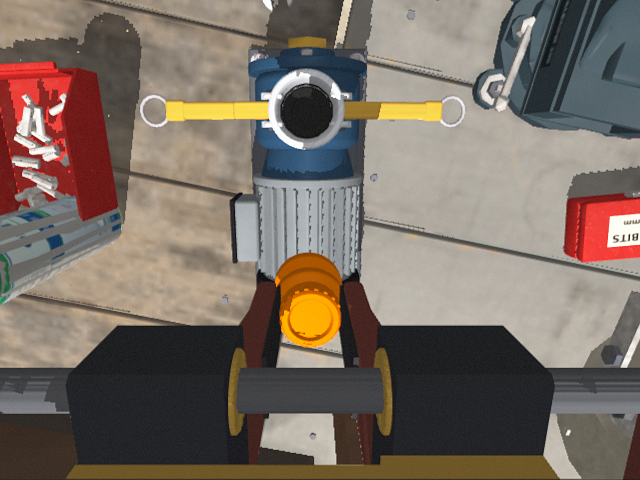

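The wrist view shows the plug gripped by its grip, the mouth at about (306,110), the arms level along the image row (rings at (153,110) and (452,111)), so the pump's yaw matches the tool's. I'll fit the mouth rim.

```bash
python3 - <<'E'
from h import *
a=np.load("w2.npy"); st=dict(tool_pos=a[:3],orientation=a[3:])
im=cv2.imread("pics/w2.png"); g=cv2.cvtColor(im,cv2.COLOR_BGR2GRAY)
roi=g[55:165,255:360]
for nm,m in(("dark",(roi<60)),("bright",cv2.inRange(cv2.cvtColor(im,cv2.COLOR_BGR2HSV)[55:165,255:360],np.array((0,0,120)),np.array((180,60,255)))>0)):
    m=m.astype(np.uint8); n,l,s,c=cv2.connectedComponentsWithStats(m)
    for i in range(1,n):
        if s[i][4]>300:
            cn=max(cv2.findContours((l==i).astype(np.uint8),0,1)[0],key=cv2.contourArea)
            e=cv2.fitEllipse(cn); uv=np.array(e[0])+(255,55)
            print(nm,s[i],uv,e[1],onz("wrist",uv,169,st))
z=onz("wrist",(153,110),165,st)-onz("wrist",(452,111),165,st); print("yaw of +y", np.arctan2(-z[1],-z[0]))
y=R.from_quat(a[3:]).as_matrix()[:,1]; print(np.arctan2(y[1],y[0]))
cv2.imwrite("pics/c.png",cv2.resize(im[50:170,220:380],None,fx=4,fy=4,interpolation=cv2.INTER_NEAREST))
E
```

```text
dark [   1    0  104   46 1829] [310.745  82.906] (57.06721496582031, 102.403076171875) [ 543.069 -235.948  169.   ]
dark [  26   29   52   54 2149] [306.459 111.112] (51.326351165771484, 52.59136199951172) [ 558.697 -235.232  169.   ]
bright [   6   14   91   81 2562] [305.733 108.602] (78.23697662353516, 84.69288635253906) [ 557.418 -235.927  169.   ]
yaw of +y 1.773057311300263
1.7768962815235951
```

View pics/c.png

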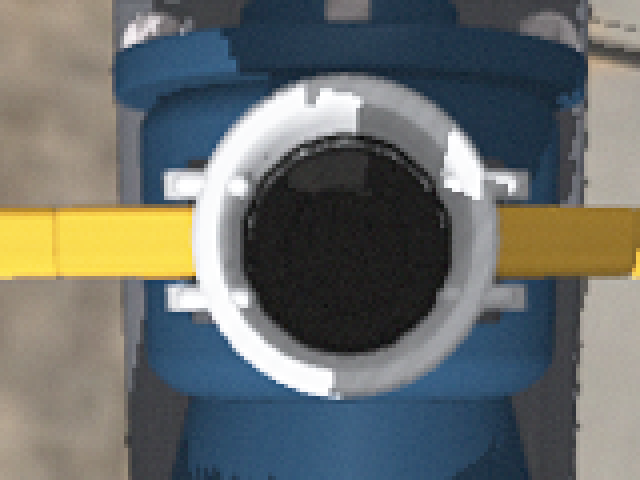

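```bash
python3 - <<'E'
from h import *
a=np.load("w2.npy"); st=dict(tool_pos=a[:3],orientation=a[3:])
M=onz("wrist",(306,109.5),169,st); print(M)
q=down(1.7735)
env.move_l([M[0],M[1],330],rot=q,rate=120)
env.move_l([M[0],M[1],290],rate=80)
env.hold(.15); s=env.read_state(); print(s["tool_pos"],s["force"],s["wrist_torque"],s["width"])
r=env.move_l([M[0],M[1],265],rate=20,f_stop=4)
s=env.read_state(); print(r,s["tool_pos"],s["force"],s["wrist_torque"],s["time_s"])
cv2.imwrite("pics/w3.png",viewer.camera("wrist"))
E
```

```text
[ 557.874 -235.675  169.   ]
[ 558.178 -235.8    290.557] [ 0.891  0.806 -1.626] [-0.025  0.034 -0.014] 23.8238650356706
False [ 557.842 -235.641  265.053] [-0.898  0.204 -1.007] [ 0.032  0.128 -0.034] 10.825
```

The plug is in the bore, 19 mm deep, with no contact force. Next is the slow press, in steps and by feel.

```bash
python3 - <<'E'
from h import *
s=env.read_state(); x,y,_=s["tool_pos"]; x,y=557.874,-235.675
f0=s["force"][2]; z=265.; L=[];base=None
while z>251.5:
    z-= 1.0 if z>259 else 0.2
    env.move_l([x,y,z],rate=12 if z>259 else 5)
    s=env.read_state(); f=s["force"][2]-f0
    L.append((z,s["tool_pos"][2],f,s["force"][0],s["force"][1],s["width"]))
    if z<=258.2:
        if base is None or len(base)<4: base=(base or [])+[f]
        elif f-np.median(base)>5.2: break
    if f>22: break
print(np.array(L)); print(s["time_s"],s["wrist_torque"])
E
```

```text
[[264.    263.97   -0.234  -0.761   0.324  24.098]
 [263.    262.912   0.719  -0.708   0.026  23.734]
 [262.    261.927  -0.595  -0.837   0.049  23.48 ]
 [261.    260.975   1.288  -0.559  -0.127  23.872]
 [260.    259.983   1.44   -1.687  -0.952  24.175]
 [259.    258.834   1.193  -2.381   1.3    23.652]
 [258.8   258.787   1.612  -1.669   0.218  24.298]
 [258.6   258.651   1.524  -2.049  -0.853  24.123]
 [258.4   258.444   1.701  -2.637   0.29   24.569]
 [258.2   258.148   1.549  -1.33   -1.     23.92 ]
 [258.    257.963   2.156  -2.165  -1.225  24.04 ]
 [257.8   257.828   2.519  -2.146  -0.839  24.503]
 [257.6   257.616   2.062  -1.664  -0.968  24.241]
 [257.4   257.421   2.725  -1.773  -0.218  24.184]
 [257.2   257.171   2.128  -1.09   -0.45   23.84 ]
 [257.    257.001   1.963  -2.344  -1.242  24.206]
 [256.8   256.755   2.513  -1.994  -0.531  24.018]
 [256.6   256.565   2.137  -1.331  -0.849  23.999]
 [256.4   256.419   2.234  -1.42   -1.689  24.082]
 [256.2   256.183   1.73   -1.742  -0.957  23.871]
 [256.    255.987   1.624  -2.207  -1.055  23.712]
 [255.8   255.737   1.75   -1.489  -2.036  24.162]
 [255.6   255.584   2.433  -2.403  -1.106  23.49 ]
 [255.4   255.384   2.309  -2.14   -0.476  24.047]
 [255.2   255.15    1.379  -1.304  -0.483  23.927]
 [255.    254.981   2.266  -1.811   0.054  23.844]
 [254.8   254.808   1.042  -2.232  -0.698  24.2  ]
 [254.6   254.676   3.529  -1.689  -0.51   23.677]
 [254.4   254.533   3.352  -3.052  -0.075  24.177]
 [254.2   254.411   5.93   -3.57   -0.333  23.761]
 [254.    254.311   6.946  -3.503  -0.342  24.308]
 [253.8   254.221   8.088  -3.579  -0.052  23.953]]
18.975 [-0.001  0.828  0.002]
```

Seal drag was about 2 N and the gasket was felt at about 29.6 mm depth. I stopped 6 N above the drag. I'll release, open wide, and lower the fingers symmetrically over both arms.

```bash
python3 - <<'E'
from h import *
s=env.read_state(); x,y=s["tool_pos"][:2]; print(x,y)
x,y=557.874,-235.675
set_gripper(34); env.move_l([x,y,258],rate=40); set_gripper(88)
env.hold(.1); s=env.read_state(); f0=s["force"];t0=s["wrist_torque"]; print(f0,t0,s["width"],s["time_s"])
L=[]
z=250.
while z>=190:
    r=env.move_l([x,y,z],rate=25,f_stop=25); s=env.read_state(); f=s["force"]-f0
    L.append((z,s["tool_pos"][2],*f,*(s["wrist_torque"]-t0),s["width"]))
    if r or f[2]>32: print("stop",r); break
    z-=4
print(np.array(L),s["time_s"])
cv2.imwrite("pics/w4.png",viewer.camera("wrist"))
E
```

```text
557.961621015364 -235.73463187474715
[-0.118 -0.399  0.313] [-0.004  0.011  0.008] 87.93532713107818 20.6833
[[250.    249.719   0.486   0.248   0.456   0.001   0.02   -0.008  87.955]
 [246.    245.806   0.012   0.094  -0.563   0.009  -0.029  -0.033  87.599]
 [242.    242.091   1.124  -2.295   0.951  -0.392  -0.189   0.051  88.006]
 [238.    238.268   1.924  -2.902   1.773  -0.48   -0.077  -0.019  87.826]
 [234.    234.157   0.356  -1.132   3.285  -0.176  -0.139  -0.027  87.681]
 [230.    230.055   0.416   0.078   3.061  -0.016  -0.236   0.009  87.706]
 [226.    225.951   0.353   0.075   2.819   0.102  -0.358   0.009  87.733]
 [222.    221.852   1.67    0.42    0.775   0.03   -0.314   0.047  88.1  ]
 [218.    217.73    2.319   0.288   0.099   0.022  -0.23    0.039  87.703]
 [214.    213.645   1.798  -0.241   0.376  -0.047  -0.224   0.025  87.896]
 [210.    209.614   1.675   0.217   0.448  -0.002  -0.21    0.022  88.312]
 [206.    205.637   1.342  -0.418   0.568  -0.002  -0.256   0.029  87.893]
 [202.    201.666   0.883   0.848  -0.645  -0.026  -0.156  -0.033  87.678]
 [198.    197.672   1.064   0.194  -1.088  -0.08   -0.16   -0.015  87.872]
 [194.    193.673   1.273   0.058  -0.727  -0.048  -0.122  -0.019  87.678]
 [190.    189.707   0.673   0.703  -0.534  -0.061  -0.16   -0.007  87.523]] 25.775
```

View pics/w4.png

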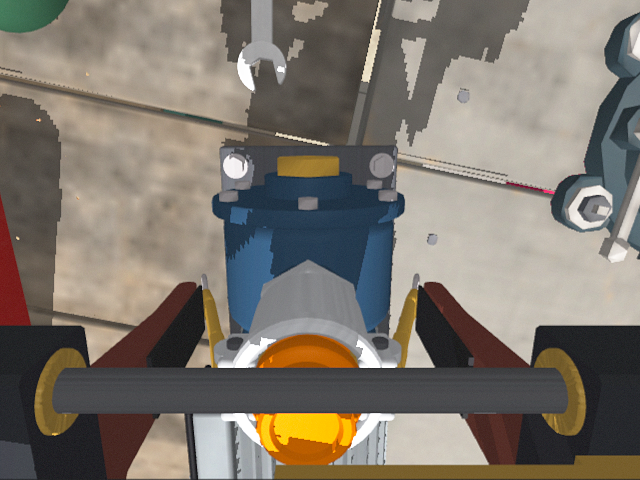

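Both brass arms are down symmetrically inside the fingers (left (210,320), right (410,320)). I'll close in small steps and watch the force.

```bash
python3 - <<'E'
from h import *
f0=env.read_state()["force"]; L=[]
for w in [80,74,69,65,62,60,59,58,57.4,56.8,56.3,55.9,55.5]:
    set_gripper(w); s=env.read_state(); L.append((w,s["width"],s["grip_force"],*(s["force"]-f0),s["time_s"]))
    if s["grip_force"]>14 or s["width"]>w+1: break
print(np.array(L)); cv2.imwrite("pics/w5.png",viewer.camera("wrist"))
E
```

```text
[[80.    79.881  1.292 -1.24   0.34  -0.718 26.2  ]
 [74.    73.805  1.379 -2.049  0.809 -1.869 26.542]
 [69.    68.848  1.503 -0.947 -0.151 -1.675 26.867]
 [65.    65.242  1.55  -1.157  0.39  -1.987 27.175]
 [62.    62.176  2.405 -1.176 -0.134 -3.51  27.467]
 [60.    60.599  9.812  0.575 -4.437 -6.194 27.717]
 [59.    59.117 16.862  0.033 -4.504 -6.28  27.933]]
```

View pics/w5.png

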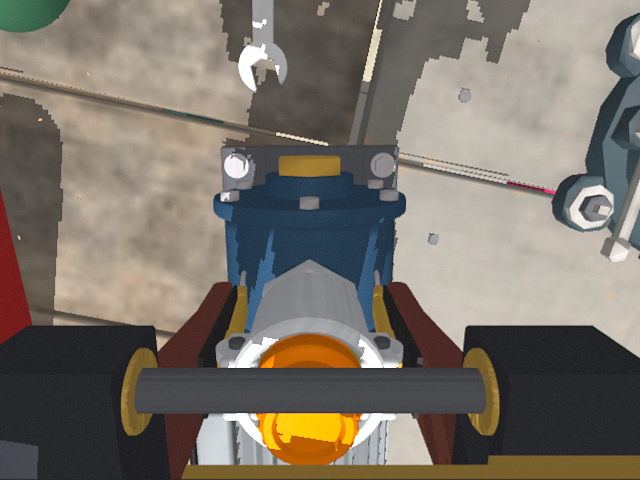

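By geometry, fingers at 50 mm below the pin meet arms at 1.5 rad at a width of about 61 mm. The force rise at 60.6 mm therefore matches arms home, with a peak of 17 N. I'll back off and check.

```bash
python3 - <<'E'
from h import *
set_gripper(88); s=env.read_state(); print(s["force"])
x,y=s["tool_pos"][:2]; env.move_l([x,y,265],rate=80)
X=R.from_quat(s["orientation"]).as_matrix()[:,0]
t=np.array([x,y,0])-75*X; env.move_l([t[0],t[1],320],rate=120)
st,im=snap("w6"); print(st["time_s"],st["tool_pos"])
cv2.imwrite("pics/w6c.png",cv2.resize(im[:300,150:470],None,fx=1.8,fy=1.8))
m,b=blobs(im,(15,100,90),(30,255,255),20)
for s,c in b: print(s,c)
E
```

```text
[-0.358 -0.206  0.318]
30.7333 [ 630.559 -220.56   319.325]
[288  41  41  13 445] [307.998  47.292]
[ 278   92   61   62 2692] [307.646 123.666]
[258 115   8  20 135] [261.615 124.37 ]
[351 115   8  20 144] [354.444 124.014]
[  34  349   52   86 2047] [ 53.918 392.199]
[ 534  349   52   86 2073] [565.308 392.562]
[ 274  456  366   23 5706] [471.771 470.235]
```

View pics/w6c.png

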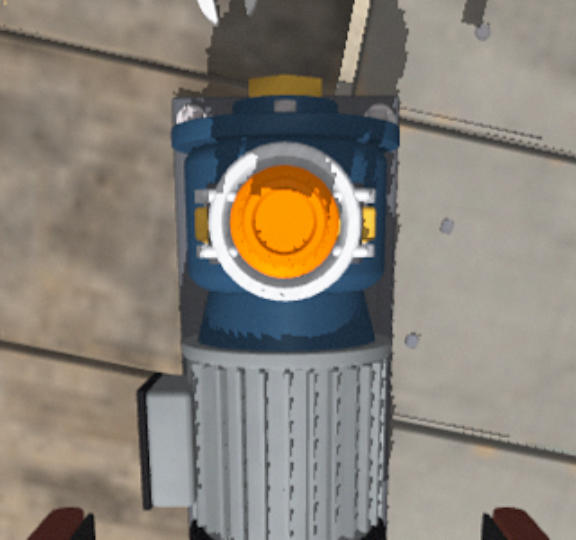

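The plug is clamped in the coupler, and both arms show only as short patches at (261,124) and (354,124), tight to its sides. I'll confirm by feel with a light touch 10 mm higher: arms at home should be met at about 60 mm width.

```bash
python3 - <<'E'
from h import *
q=down(1.7735); x,y=557.9,-236.0
env.move_l([x,y,265],rate=130); env.move_l([x,y,200],rate=60,f_stop=8)
s=env.read_state(); f0=s["force"]; print(s["tool_pos"]); L=[]
for w in [66,63,61.5,60.5,59.5,58.8,58.2,57.6]:
    set_gripper(w); s=env.read_state(); L.append((w,s["width"],s["grip_force"],*(s["force"]-f0),s["time_s"]))
    if s["grip_force"]>12: break
print(np.array(L))
set_gripper(88); env.move_l([x,y,300],rate=100); print(env.read_state()["time_s"])
E
```

```text
[ 558.155 -236.111  200.423]
[[66.    66.189  0.     0.398  0.246 -1.049 33.433]
 [63.    62.841  0.    -0.053 -0.07  -1.288 33.725]
 [61.5   61.577  0.     0.441  0.522 -1.427 33.967]
 [60.5   60.441  0.238  1.175 -0.457 -1.137 34.192]
 [59.5   59.561  4.504  0.48  -2.292 -2.202 34.408]
 [58.8   59.13   9.799  1.015 -3.028 -2.637 34.625]
 [58.2   58.543 14.987  1.728 -4.047 -3.102 34.842]]
36.6333
```

Contact came at about 60 mm and was stiff, so both arms are fully home. The robot is clear.

```bash
python3 -c "
from station import workorder
print(workorder.sign_off())"
```

```text
the job is handed in; nothing more can be done
None
```

The job is handed in at about 37 s: the plug bottomed on the gasket about 6 N above a 2 N seal drag, both cam arms are home by feel and camera (peak about 17 N), and the tape, oil can and bit case were not touched.

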